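# Lock a pull tester's slide: strap over the T-screw, then a quarter turn with the driver

## Task

Lock the pull tester's slide with its transport strap: lift the yellow strap by its red lug, swing it about its pivot bolt and let its slot drop over the brass T-headed screw, flat on the bed. Then take the blue flat driver from its stand, seat the blade in the screw's slot and turn the screw clockwise in one go to its stop (a quarter turn, the T then lies squarely across the strap), without the blade leaving the slot or the fingers touching the screw. Put the driver back upright in its stand and leave the bottle, brass weight, tray and gauge where they are.

Things in the scene. Friction and masses are not known exactly. Their poses are not given: they have to be found in the camera images.
- bed: Fixed aluminium plate, x -130..150, y -150..150 mm in its own frame, top face 30 mm above its origin (on the table). In its frame: pivot bolt at (0,-75), T-screw at (0,75); rail along y at x 90..120, 42 mm tall; green carriage and vise at x 70..140, y 0..150, 115 mm tall; gantry at x 75..135, y -155..-65, 240 mm tall; red limit switch at x -120..-90, y -145..-120, 92 mm tall. Heights from the table.
- pivot (a point): Foot of the fixed pivot bolt, on the bed's top face. Bolt shank 12 mm diameter, 44 mm high, then a 24 mm head 9 mm thick that keeps the strap on: a level strap can rise 38 mm at most.
- strap: Loose yellow steel strap, 0.2-0.4 kg, 207 x 44 x 6 mm, flat on the bed. Origin: centre of its 16 mm pivot hole (round the pivot bolt), on the underside; x along the strap to the slot, z up. Closed, its x is the bed's +y; it starts swung open 0.45 to 1.3 rad towards the robot (counter-clockwise from above), so closing is clockwise.
- strap_slot (a point): Centre of the strap's slot, on the underside, 150 mm from the strap's origin; axes as the strap. The slot is an oblong through-hole, 52 mm along x by 26 mm.
- strap_lug (a point): Top centre of the strap's red lug, at x = 75 mm, 42 mm above the strap's underside; axes as the strap. The lug is 40 mm (x) by 14 mm (y) and 36 mm tall: grip it from above across its 14 mm.
- screw (a joint): Turn of the T-screw in rad, growing clockwise from above. About 0 (starts within +-0.1): the T lies along the closed strap and passes through its slot; stop at 1.57: the T lies across the strap. Friction about 0.12 N m holds it where it is left.
- thead: Brass T-screw's head. Origin: centre of its driver slot's floor, 14 mm above the bed's top; x along the slot and the T (turns with the screw), z up. Head 42 mm (x) by 16 mm (y), from 10 to 22 mm above the bed, on a 14 mm neck. The slot runs the whole 42 mm, open-ended, 8 mm wide, 8 mm deep.
- driver: Flat driver 175 mm long, 0.22 kg, upright in the stand, guard resting on its top, blade's edge 10 mm above the table. Origin: centre of the blade's lower edge; z up along the tool, x along the blade's width. Blade 22 mm wide (x), 4 mm thick (y), 30 mm long; shaft 12 mm diameter. In the screw's slot it has about 0.18 rad of play either way.
- driver_handle (a point): On the driver's axis, 150 mm above the blade's edge: a good height to grip the blue square handle, 28 x 28 mm, sides along the driver's x and y, from 98 to 175 mm above the edge. Below it a black round guard, 46 mm diameter, from 90 to 98 mm.
- stand: Fixed grey block 80 x 80 x 100 mm high with a vertical 30 mm square through-hole in its middle, front left or front right of the bed. Origin: centre of its underside.
- bottle: Bystander: white bottle with red cap, 66 mm diameter, 190 mm tall, on the side of the bed where the stand is not. Origin at the centre of its foot.
- weight: Bystander: brass weight 36 mm diameter, 64 mm tall, on the bed's front left corner, close to the strap's swing. Origin at the centre of its foot.
- tray: Bystander: blue open tray 110 x 150 x 40 mm, far left. Origin at the centre of its underside.
- gauge: Bystander: grey hand gauge 62 x 140 x 37 mm with a 30 mm stem, far right. Origin at the centre of its underside.
Mind the look-alikes: they are no part of the job. Leave any orange or turquoise look-alike of the stand alone. There is more than one size of the strap; the one meant has the size given above.

How it is judged:
On the way, in this order (a step that is already met when the one before it is completed fails the run):
1. the strap lies flat on the bed with its slot round the still unlocked T-screw (horizontal distance between strap_slot and thead below 0.009 m and z of strap_slot in the frame of bed below 0.034 m and angle between strap's own z axis and vertical below 0.04 rad and value of joint screw below 0.3 rad), for 0.2 s.
2. the driver's blade is seated in the screw's slot before the turn (all of step 1 and horizontal distance between driver and thead below 0.009 m and z of driver in the frame of thead below 0.0045 m and angle between driver's own z axis and vertical below 0.15 rad), for 0.1 s.
3. the screw is turned to its stop with the blade still seated (horizontal distance between each of strap_slot, driver and thead below 0.009 m and z of strap_slot in the frame of bed below 0.034 m and angle between strap's own z axis and vertical below 0.04 rad and z of driver in the frame of thead below 0.0045 m and angle between driver's own z axis and vertical below 0.15 rad and value of joint screw above 1.31 rad), for 0.1 s.
At the end, for the whole second after the job is handed in: The strap lies flat on the bed (within 4 mm in height, 0.04 rad of level) with its slot centred on the screw within 9 mm; the screw is turned past 1.31 rad; the driver is back in the stand's hole, guard down on the stand (within 6 mm), upright within 0.1 rad; all at rest (horizontal distance between strap_slot and thead below 0.009 m and z of strap_slot in the frame of bed below 0.034 m and angle between strap's own z axis and vertical below 0.04 rad and value of joint screw above 1.31 rad and horizontal distance between driver and stand below 0.012 m and z of driver in the frame of stand below 0.016 m and angle between driver's own z axis and vertical below 0.1 rad and linear speed of each of driver, strap below 0.02 m/s); the robot touches nothing.
It fails at once if the blade is out of the slot while the screw is part-way turned (the turn is not made in one go, or not with the driver) (value of joint screw between 0.35 and 1.2 rad and (horizontal distance between driver and thead above 0.012 m or z of driver in the frame of thead above 0.0075 m)).
It fails at once if the fingers touch the screw (contact force between the fingers and thead above 1 N).
It fails at once if the bottle, weight, tray or gauge is moved more than 30 mm or tipped over (distance of any of bottle, weight, tray, gauge from where it was at the start of the episode above 0.03 m or angle between any of bottle, weight, tray, gauge's own z axis and vertical above 0.3 rad).
It also fails if it takes over 72 s, if anything falls off the work surface, if the arm or the gripper's body presses on something with over 40 N, if the wrist force passes 120 N, or if a joint passes its speed limit or range.

## Robot

A 6-joint arm with a two-finger parallel gripper is mounted at the origin on the work surface. World frame = base frame: x ahead of the robot, y to its left, z up, the work surface at z = 0. Lengths are in m, angles in rad, forces in N, time in s.
With the tool pointing down it reaches from about 0.275 to 0.725 m from the base axis. Payload 5.6 kg.
Tool frame: the origin (TCP) lies between the finger pads; the fingertips stand 25 mm ahead of it and the grasp point (between the pads) lies 6 mm ahead of it; z points along the fingers, y is the line along which they close (so a half turn about z gives the same grasp; the last joint's range is limited). The gripper opens to 85 mm and grips with 20 to 120 N. Pads are 22 mm wide; open, the fingers measure 114 mm over their backs; the gripper's body (76 mm by 85 mm) begins 54 mm behind the grasp point. The pads swing forward as they close: fully open they stand 13 mm farther back than shut.
Start: joints at [-0.973, 0.255, 0.108, 0, -1.424, -0.285], TCP at [0.169, -0.523, 0.256] pointing down, gripper open.
Joint ranges: [-2.95, 2.95], [-1.21, 1.97], [-1.09, 1.5], [-2.87, 1.71], [-2.94, -0.07], [-3.05, 3.05]. Speed limits (rad/s): [2.57, 2.57, 3.14, 3.14, 3.14, 3.14].

## Interface

Orientations are given as a unit quaternion [w, x, y, z].
In Python, from rig import robot, eyes, order gives the robot as it stands.
- The arm moves only by the tool servo_tool, never from a script. Its argument "steps" is a list of rows, each an object with "rot": the turn, a rotation vector about the world's x, y, z as a fraction of full scale, a list of three; "slide": the shift along the world's x, y, z as a fraction of full scale, a list of three; "grip": the opening, from -1 (shut) to 1 (fully open). A call has 1 to 10 rows; each row shifts and turns the commanded pose from where the row before left it; what a row does not reach is not made up. Full scale, the value 1, is 20 mm for a shift and 4 degrees for a turn. A row lasts 1/8 s, in which the tool goes at most 62.5 mm and 10.7 degrees, less where a joint would pass 70% of its speed; a pose out of reach is approached as far as the arm can. A call with a number of a shift or a turn outside -1 to 1 is refused whole. A call with a gripper value outside its range is refused whole. The fingers move at their own pace and stop on an object; "grip_force" is the grip in N (left out, the last holds). Time passes only in rows, so rows that do not move let the fingers close. It gives the time, the measured TCP pose, the force, the opening and the grip force at its end, in the units of the state.
- robot.get_obs(): the state, without advancing time (a new reading comes with each control period).
- eyes.capture(name): name is "side" or "top"; returns (picture, depth): 480x640x3 uint8, blue, green, red; 480x640 float32, m along the optical axis (not along the pixel's ray), 0 where there is no reading.
- eyes.camera_model(name): a dict with "K" (3x3 intrinsics, pixels), "rvec" (rotation vector, rad) and "tvec" (3), from world to camera coordinates, as OpenCV has them. Camera axes: x right, y down, z forward; pixel columns grow to the right and rows downward; lengths in m; the calibration is good to about 2 mm. A picture is of the moment at which its call begins. camera_model takes no time and is no camera call.
- order.hand_in(): hands the job in; it is judged then, once.
The state is a dict: "time_s": time; "q": joint angles; "qd": joint speeds; "tau": joint torques, N m; "tcp_pos": TCP position; "eef_rot": TCP orientation; "force": force on the tool from outside, world axes, zero at the start; "ft_torque": the same for the moment, N m; "gripper_width": finger opening in m; "grasp_force": force on a finger pad.
Only numpy, scipy, OpenCV 4.12 (cv2) and the standard library are available. Lean on these libraries where they do the work, as an engineer would, in place of code of your own. Each camera call takes 0.05 s, during which the arm holds its last target. There are 200 camera calls.

## Working session

There is one attempt and no reset: what is moved stays moved. The work goes in short steps, Python scripts to look and compute and a tool call to move; the robot and the scene stay as the last step left them, time stands still between calls to the robot, and variables do not carry over. Pictures are saved under pics/ and viewed, at most 10 in all, crops included, and the job is handed in when it is done.

Besides the shell and the picture viewer there is one more tool, called as name([rows], argument=value, ...), one row to a line, values as JSON. servo_tool: Moves the arm, as the interface text tells. Shift numbers are shares of 20 mm and turn numbers shares of 4 degrees, none past 1 either way. Its arguments: {"type":"object","properties":{"steps":{"type":"array"},"grip_force":{"type":"number"}},"required":["steps"]}

```bash
mkdir -p pics; cat > h.py <<'E'
import numpy as np, cv2
from rig import robot, eyes, order
def cap(n):
    p,d=eyes.capture(n); m=eyes.camera_model(n); return p,d,m
def cloud(d,m):
    K=np.array(m['K']);R,_=cv2.Rodrigues(np.array(m['rvec'],float));t=np.array(m['tvec'],float).ravel()
    v,u=np.indices(d.shape)
    c=np.stack([(u-K[0,2])/K[0,0]*d,(v-K[1,2])/K[1,1]*d,d],-1)
    return (c-t)@R   # world
E
python3 - <<'E'
from h import *
for n in('top','side'):
    p,d,m=cap(n); cv2.imwrite(f'pics/{n}0.png',p); np.savez(f'{n}0.npz',p=p,d=d,w=cloud(d,m))
    R=cv2.Rodrigues(np.array(m['rvec'],float))[0]; print(n,-R.T@np.array(m['tvec']).ravel(),R[2],(d>0).mean())
o=robot.get_obs();print(o['tcp_pos'],o['eef_rot'],o['gripper_width'],o['time_s'])
E
```

```text
top [0.31973898 0.02676542 1.74666826] [ 0.15203771  0.01171708 -0.98830524] 0.9958854166666666
side [-0.10573105  0.70353874  0.94466774] [ 0.54491229 -0.5324997  -0.64769951] 0.99591796875
[ 0.16917309 -0.52291202  0.25549009] [-1.77126517e-04 -1.55731202e-01  9.87799105e-01  8.30398001e-04] 0.08557632527857027 0.1
```

View pics/top0.png

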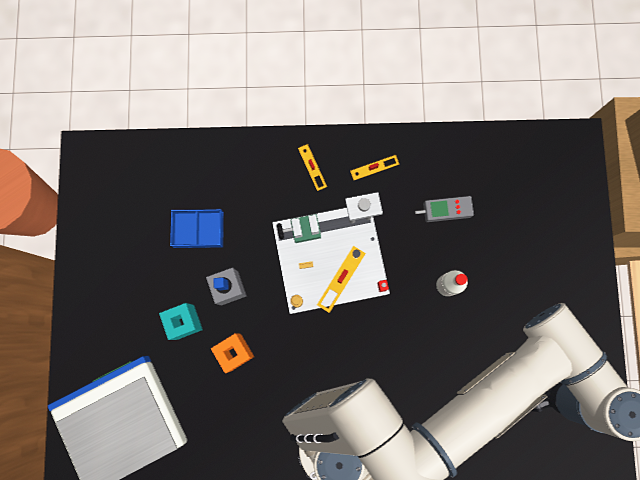

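View pics/side0.png

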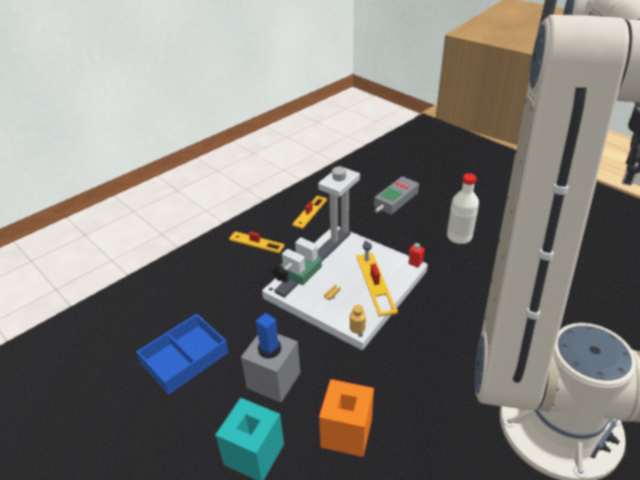

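The top view shows the strap with its lug at (343,276), pivot (356,253), slot (328,298), the T-screw at (306,265), the weight at (296,301), and the grey stand with the driver at (226,286). The bottle is at (455,282). The side view confirms these; the two small straps and the orange and turquoise blocks are look-alikes.

```bash
cat > meas.py <<'E'
from h import *
def rect(pts):
    (c,s,a)=cv2.minAreaRect(pts[:,:2].astype(np.float32)*1000); return np.round(c,1),np.round(s,1),round(a,1),len(pts),'z',np.round(np.percentile(pts[:,2]*1000,[5,50,95]),1)
def big(m):
    n,l,s,_=cv2.connectedComponentsWithStats(m.astype(np.uint8),connectivity=8)
    return l==1+np.argmax(s[1:,4])
def main(p,w,box,show=True):
    hsv=cv2.cvtColor(p,cv2.COLOR_BGR2HSV);H,S,V=hsv[...,0],hsv[...,1],hsv[...,2]
    b=np.zeros(H.shape,bool);b[box[1]:box[3],box[0]:box[2]]=1
    Z=w[...,2]
    o={}
    o['yellow']=big(b&(H>18)&(H<32)&(S>170)&(abs(Z-.036)<.012))
    o['red']=big(b&((H<8)|(H>172))&(S>150)&(Z>.06)&(Z<.085))
    o['brass']=b&(H>12)&(H<26)&(S>90)&(Z>.025)&(Z<.06)&~o['yellow']
    return o,hsv
E
python3 - <<'E'
from meas import *
z=np.load('top0.npz');p,d,w=z['p'],z['d'],z['w']
o,hsv=main(p,w,(265,205,395,320))
for k in('yellow','red'): print(k,rect(w[o[k]]))
n,l,s,c=cv2.connectedComponentsWithStats(o['brass'].astype(np.uint8))
for i in range(1,n):
    if s[i,4]>8: print('brass',rect(w[l==i]),c[i])
Z=w[...,2];H,S,V=[hsv[...,i] for i in range(3)]
b=np.zeros(Z.shape,bool);b[205:320,265:395]=1
bed=big(b&(abs(Z-.03)<.006)&(S<40)&(V>150)); print('bed',rect(w[bed]))
h=cv2.convexHull(w[bed][:,:2].astype(np.float32)*1000); print(cv2.approxPolyDP(h,8,True)[:,0].round())
b[:]=0;b[260:312,200:250]=1
print('stand',rect(w[big(b&(abs(Z-.1)<.008)&(S<60))]))
bl=b&(H>105)&(H<125)&(S>120)
print('handle top',rect(w[big(bl&(abs(Z-.185)<.006))]))
b[:]=0;b[245:262,348:365]=1
print('bolt',rect(w[b&(Z>.072)&(Z<.095)]))
b[:]=0;b[285:315,285:305]=1
print('weight',rect(w[b&(Z>.07)]))
b[:]=0;b[265:300,435:475]=1
print('bottle',rect(w[b&(Z>.1)]))
cv2.imwrite('pics/crop0.png',cv2.resize(p[200:325,190:400],None,fx=3.8,fy=3.8,interpolation=cv2.INTER_CUBIC))
E
```

```text
yellow (array([488.5, -19.4]), array([ 41.7, 207.8]), 56.8, 650, 'z', array([29.6, 36.2, 43.1]))
red (array([ 462.9, -137. ]), array([28.6, 24.1]), 9.4, 66, 'z', array([69.4, 77.7, 83.7]))
brass (array([530.4,  84.1]), array([15.4, 39.8]), 6.8, 75, 'z', array([39.7, 48.1, 55.2])) [305.36 264.64]
bed (array([534.6,   9. ]), array([240.8, 299. ]), 10.1, 5014, 'z', array([25.1, 30.1, 35. ]))
[[ 674. -118.]
 [ 625.  175.]
 [ 391.  133.]
 [ 444. -157.]]
stand (array([470.6, 317.5]), array([81.4, 80.1]), 19.1, 561, 'z', array([ 94.5, 100.9, 106.6]))
handle top (array([470.3, 315.7]), array([25.3, 25.3]), 0.4, 89, 'z', array([180.8, 184.4, 189.3]))
bolt (array([555.5, -61.9]), array([20.4, 20.9]), 88.6, 52, 'z', array([78.2, 82.3, 89.4]))
weight (array([374.6,  81.5]), array([151.2,  34.1]), 32.2, 109, 'z', array([ 71.1,  86.8, 101.1]))
bottle (array([ 412.3, -163.4]), array([ 64.2, 418.2]), 17.2, 462, 'z', array([111.3, 133.7, 194.7]))
```

View pics/crop0.png

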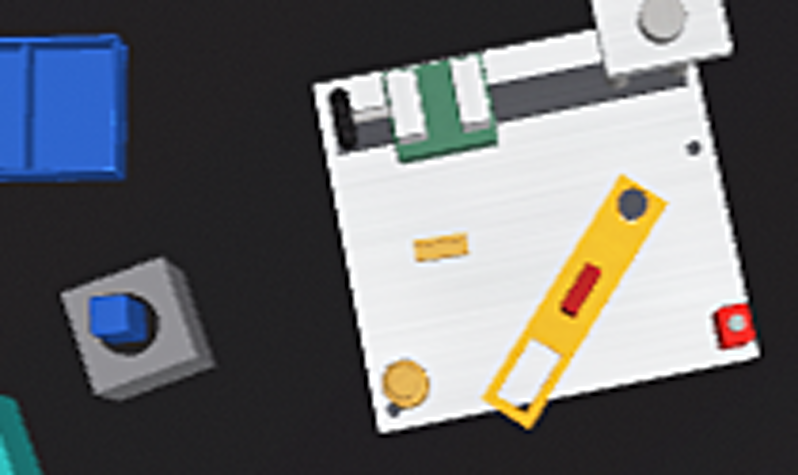

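```bash
python3 - <<'E'
from meas import *
z=np.load('top0.npz');p,d,w=z['p'],z['d'],z['w']
hsv=cv2.cvtColor(p,cv2.COLOR_BGR2HSV);H,S,V=[hsv[...,i] for i in range(3)]
Z=w[...,2]
def box(x0,y0,x1,y1):
    b=np.zeros(Z.shape,bool);b[y0:y1,x0:x1]=1;return b
print('lug',rect(w[box(333,265,353,290)&((H<8)|(H>172))&(S>120)&(Z>.066)]))
print('weight',rect(w[big(box(285,285,310,315)&(Z>.085)&(H>12)&(H<30)&(S>80))]))
print('bottle cap',rect(w[big(box(440,265,475,300)&(Z>.17))]))
print('T',rect(w[box(295,255,318,275)&(H>10)&(H<30)&(S>80)&(Z>.043)]))
m=box(210,270,240,300)&(H>105)&(H<125)&(S>120)&(Z>.178)
print('handle',rect(w[m]))
E
```

```text
lug (array([493.1, -22.4]), array([11.4, 37.7]), 56.3, 52, 'z', array([67.8, 72.6, 77.7]))
weight (array([424.3, 112.9]), array([23. , 20.4]), 1.8, 56, 'z', array([ 87.4,  92.9, 101.4]))
bottle cap (array([ 402.3, -159.1]), array([ 29.4, 405.6]), 19.8, 112, 'z', array([182.1, 190. , 196.8]))
T (array([530.4,  84.1]), array([15.4, 39.8]), 6.8, 63, 'z', array([44.6, 48.9, 57.8]))
handle (array([405.2, 175.7]), array([342.1,  30.7]), 65.3, 97, 'z', array([180.5, 184.5, 191.1]))
```

servo_tool([
  {"slide": [0.65,1,0],"rot": [0,0,1],"grip": 1},
  {"slide": [0.65,1,0],"rot": [0,0,1],"grip": 1},
  {"slide": [0.65,1,0],"rot": [0,0,1],"grip": 1},
  {"slide": [0.65,1,0],"rot": [0,0,1],"grip": 1},
  {"slide": [0.65,1,0],"rot": [0,0,1],"grip": 1},
  {"slide": [0.65,1,0],"rot": [0,0,1],"grip": 1},
  {"slide": [0.65,1,0],"rot": [0,0,1],"grip": 1},
  {"slide": [0.65,1,0],"rot": [0,0,1],"grip": 1},
  {"slide": [0.65,1,0],"rot": [0,0,1],"grip": 1},
  {"slide": [0.65,1,0],"rot": [0,0,1],"grip": 1},
], grip_force=60)

```text
time_s: 1.35
tcp_pos: [0.2994, -0.3224, 0.2559]
eef_rot: [-0.0, -0.485, 0.874, 0.0]
force: [0.0, -0.2, 0.2]
gripper_width: 0.0848
grasp_force: 0.0
```

servo_tool([
  {"slide": [0.65,1,0],"rot": [0,0,1],"grip": 1},
  {"slide": [0.65,1,0],"rot": [0,0,1],"grip": 1},
  {"slide": [0.65,1,0],"rot": [0,0,1],"grip": 1},
  {"slide": [0.65,1,0],"rot": [0,0,1],"grip": 1},
  {"slide": [0.65,1,0],"rot": [0,0,1],"grip": 1},
  {"slide": [0.65,1,0],"rot": [0,0,1],"grip": 1},
  {"slide": [0.65,1,0],"rot": [0,0,1],"grip": 1},
  {"slide": [0.65,1,0],"rot": [0,0,1],"grip": 1},
  {"slide": [0.65,1,0],"rot": [0,0,1],"grip": 1},
  {"slide": [0.65,1,0],"rot": [0,0,1],"grip": 1},
])

```text
time_s: 2.6
tcp_pos: [0.4293, -0.1225, 0.2559]
eef_rot: [0.0, 0.755, -0.656, -0.0]
force: [-0.1, -0.2, 0.2]
gripper_width: 0.0852
grasp_force: 0.0
```

servo_tool([
  {"slide": [0.32,0.5,-0.6],"rot": [0,0,1],"grip": 1},
  {"slide": [0.32,0.5,-0.6],"rot": [0,0,1],"grip": 1},
  {"slide": [0.32,0.5,-0.6],"rot": [0,0,1],"grip": 1},
  {"slide": [0.32,0.5,-0.6],"rot": [0,0,1],"grip": 1},
  {"slide": [0.32,0.5,-0.6],"rot": [0,0,1],"grip": 1},
  {"slide": [0.32,0.5,-0.6],"rot": [0,0,1],"grip": 1},
  {"slide": [0.32,0.5,-0.6],"rot": [0,0,1],"grip": 1},
  {"slide": [0.32,0.5,-0.6],"rot": [0,0,1],"grip": 1},
  {"slide": [0.32,0.5,-0.6],"rot": [0,0,1],"grip": 0.2},
  {"slide": [0.32,0.5,-0.6],"rot": [0,0,1],"grip": 0.2},
])

```text
time_s: 3.85
tcp_pos: [0.4931, -0.023, 0.1355]
eef_rot: [0.0, 0.934, -0.358, -0.0]
force: [-0.5, -0.1, -0.1]
gripper_width: 0.0523
grasp_force: 0.0
```

servo_tool([
  {"slide": [0,0,-0.5],"rot": [0,0,1],"grip": 0.2},
  {"slide": [0,0,-0.5],"rot": [0,0,1],"grip": 0.2},
  {"slide": [0,0,-0.5],"rot": [0,0,0.13],"grip": 0.2},
  {"slide": [0,0,0],"rot": [0,0,0],"grip": 0.2},
])

```text
time_s: 4.35
tcp_pos: [0.4926, -0.0234, 0.1054]
eef_rot: [0.0, 0.957, -0.289, -0.001]
force: [0.1, 1.1, 0.9]
gripper_width: 0.0508
grasp_force: 0.0
```

servo_tool([
  {"slide": [0,0.03,-0.65],"rot": [0,0,0],"grip": 0.2},
  {"slide": [0,0,-0.65],"rot": [0,0,0],"grip": 0.2},
  {"slide": [0,0,-0.65],"rot": [0,0,0],"grip": 0.2},
  {"slide": [0,0,0],"rot": [0,0,0],"grip": -1},
  {"slide": [0,0,0],"rot": [0,0,0],"grip": -1},
  {"slide": [0,0,0],"rot": [0,0,0],"grip": -1},
  {"slide": [0,0,0],"rot": [0,0,0],"grip": -1},
  {"slide": [0,0,0],"rot": [0,0,0],"grip": -1},
], grip_force=80)

```text
time_s: 5.35
tcp_pos: [0.4933, -0.0228, 0.0676]
eef_rot: [-0.0, 0.957, -0.289, 0.0]
force: [-1.1, -2.1, 1.7]
gripper_width: 0.0126
grasp_force: 78.6
```

servo_tool([
  {"slide": [0,0,0.36],"rot": [0,0,0],"grip": -1},
  {"slide": [0,0,0.36],"rot": [0,0,0],"grip": -1},
  {"slide": [0,0,0.36],"rot": [0,0,0],"grip": -1},
  {"slide": [0,0,0.36],"rot": [0,0,0],"grip": -1},
  {"slide": [0,0,0],"rot": [0,0,0],"grip": -1},
])

```text
time_s: 5.98
tcp_pos: [0.4934, -0.0228, 0.0967]
eef_rot: [-0.0, 0.957, -0.289, 0.0]
force: [-0.5, -0.3, -3.2]
gripper_width: 0.0127
grasp_force: 78.0
```

```bash
python3 - <<'E'
from h import *
p,d,m=cap('side'); cv2.imwrite('pics/s1.png',cv2.resize(p[220:360,240:440],None,fx=3.8,fy=3.8,interpolation=cv2.INTER_CUBIC))
E
```

```text
(no output)
```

View pics/s1.png

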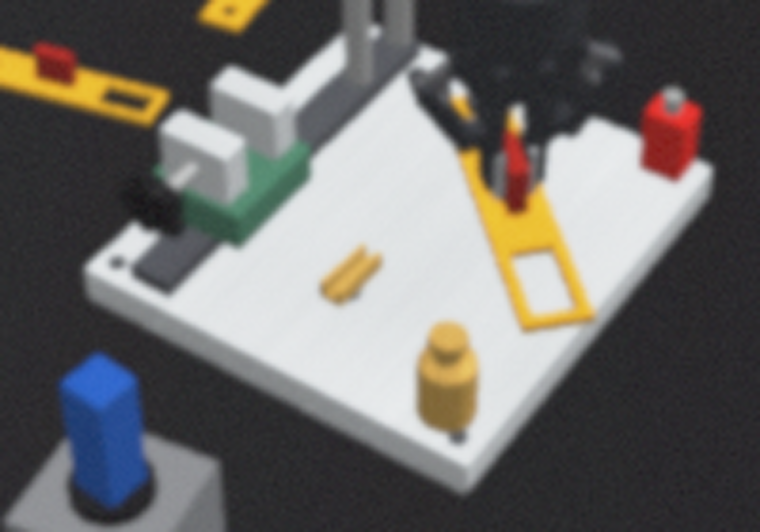

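The strap is held by its lug and lifted level, its end at crop pixel (555,320), clear of the weight at (447,380). Swinging next.

servo_tool([
  {"slide": [0.146,0.207,0],"rot": [0,0,-0.967],"grip": -1},
  {"slide": [0.16,0.196,0],"rot": [0,0,-0.967],"grip": -1},
  {"slide": [0.173,0.185,0],"rot": [0,0,-0.967],"grip": -1},
  {"slide": [0.184,0.173,0],"rot": [0,0,-0.967],"grip": -1},
  {"slide": [0.196,0.16,0],"rot": [0,0,-0.967],"grip": -1},
  {"slide": [0.206,0.147,0],"rot": [0,0,-0.967],"grip": -1},
])

```text
time_s: 6.78
tcp_pos: [0.5148, -0.001, 0.0958]
eef_rot: [-0.0, 0.879, -0.476, -0.0]
force: [-0.3, 0.1, -3.3]
gripper_width: 0.0128
grasp_force: 78.0
```

servo_tool([
  {"slide": [0.216,0.133,0],"rot": [0,0,-0.967],"grip": -1},
  {"slide": [0.224,0.118,0],"rot": [0,0,-0.967],"grip": -1},
  {"slide": [0.231,0.102,0],"rot": [0,0,-0.967],"grip": -1},
  {"slide": [0.238,0.087,0],"rot": [0,0,-0.967],"grip": -1},
  {"slide": [0.243,0.07,0],"rot": [0,0,-0.967],"grip": -1},
  {"slide": [0.247,0.053,0],"rot": [0,0,-0.967],"grip": -1},
  {"slide": [0,0,0],"rot": [0,0,0],"grip": -1},
])

```text
time_s: 7.65
tcp_pos: [0.5428, 0.0101, 0.0958]
eef_rot: [-0.0, 0.766, -0.642, -0.0]
force: [-0.1, -0.6, -2.5]
gripper_width: 0.0126
grasp_force: 78.0
```

```bash
python3 - <<'E'
from meas import *
p,d,m=cap('side'); cv2.imwrite('pics/s2.png',cv2.resize(p[220:360,240:440],None,fx=3.8,fy=3.8,interpolation=cv2.INTER_CUBIC))
p,d,m=cap('top'); cv2.imwrite('pics/t2.png',cv2.resize(p[200:325,190:400],None,fx=3.8,fy=3.8,interpolation=cv2.INTER_CUBIC))
E
```

```text
(no output)
```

View pics/s2.png

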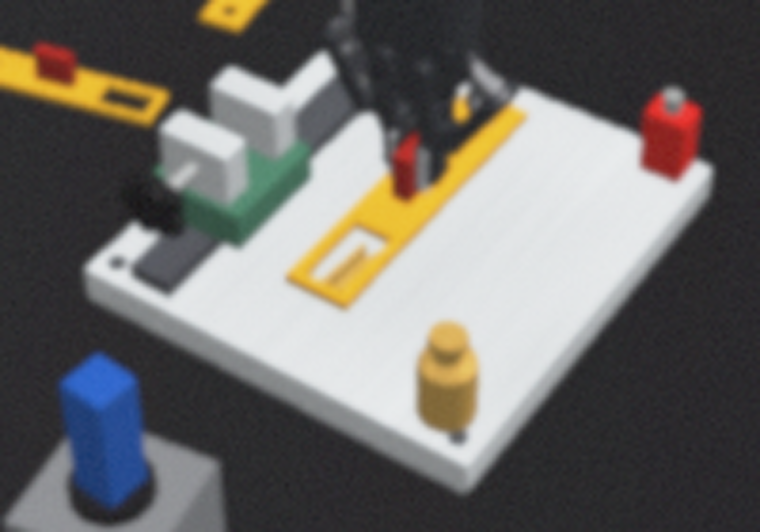

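The slot, at crop pixel (345,255), sits round the T-screw. The tool pose puts the slot centre at about (530,84) against the screw's (531,84), so I'm lowering.

servo_tool([
  {"slide": [0.03,0,-0.35],"rot": [0,0,0],"grip": -1},
  {"slide": [0,0,-0.35],"rot": [0,0,0],"grip": -1},
  {"slide": [0,0,-0.35],"rot": [0,0,0],"grip": -1},
  {"slide": [0,0,-0.35],"rot": [0,0,0],"grip": -1},
  {"slide": [0,0,0],"rot": [0,0,0],"grip": -1},
])

```text
time_s: 8.38
tcp_pos: [0.5431, 0.0099, 0.0678]
eef_rot: [0.0, 0.766, -0.643, -0.0]
force: [0.2, 0.4, -3.7]
gripper_width: 0.0128
grasp_force: 78.1
```

servo_tool([
  {"slide": [0,0,0],"rot": [0,0,0],"grip": -0.2},
  {"slide": [0,0,0],"rot": [0,0,0],"grip": -0.2},
  {"slide": [0,0,0.5],"rot": [0,0,0],"grip": -0.2},
  {"slide": [0,0,1],"rot": [0,0,0],"grip": -0.2},
  {"slide": [0,0,1],"rot": [0,0,0],"grip": -0.2},
  {"slide": [0,0,1],"rot": [0,0,0],"grip": -0.2},
  {"slide": [0,0,1],"rot": [0,0,0],"grip": -0.2},
  {"slide": [0,0,1],"rot": [0,0,0],"grip": -0.2},
  {"slide": [0,0,1],"rot": [0,0,0],"grip": 0.2},
  {"slide": [0,0,1],"rot": [0,0,0],"grip": 0.6},
])

```text
time_s: 9.62
tcp_pos: [0.5432, 0.0098, 0.2198]
eef_rot: [-0.001, 0.766, -0.643, 0.0]
force: [0.4, -0.2, 0.9]
gripper_width: 0.068
grasp_force: 0.0
```

servo_tool([
  {"slide": [-0.25,1,1],"rot": [0,0,0],"grip": 0.6},
  {"slide": [-0.25,1,0.5],"rot": [0,0,0],"grip": 0.6},
  {"slide": [-0.25,1,0],"rot": [0,0,0],"grip": 0.6},
  {"slide": [-0.25,1,0],"rot": [0,0,0],"grip": 0.6},
  {"slide": [-0.25,1,0],"rot": [0,0,0],"grip": 0.6},
  {"slide": [-0.25,1,0],"rot": [0,0,0],"grip": 0.6},
  {"slide": [-0.25,1,0],"rot": [0,0,0],"grip": 0.6},
  {"slide": [-0.25,1,0],"rot": [0,0,0],"grip": 0.6},
])

```text
time_s: 10.62
tcp_pos: [0.503, 0.1705, 0.2491]
eef_rot: [-0.001, 0.766, -0.643, 0.0]
force: [-0.1, 0.3, -0.4]
gripper_width: 0.0685
grasp_force: 0.0
```

```bash
cat > m2.py <<'E'
from meas import *
p,d,m=cap('top');w=cloud(d,m);Z=w[...,2]
hsv=cv2.cvtColor(p,cv2.COLOR_BGR2HSV);H,S,V=[hsv[...,i] for i in range(3)]
b=np.zeros(Z.shape,bool);b[205:320,265:395]=1
y=big(b&(H>18)&(H<32)&(S>170)&(Z<.05)); print('strap',rect(w[y]))
r=b&((H<8)|(H>172))&(S>120)&(Z>.055)&(np.hypot(w[...,0]-.543,w[...,1]-.01)<.04); print('lug',rect(w[r]))
t=b&(Z>.043)&(H>10)&(H<30)&(S>80)&(np.hypot(w[...,0]-.531,w[...,1]-.084)<.024);print('T',rect(w[t]))
b[:]=0;b[270:305,205:245]=1
h=b&(H>105)&(H<125)&(S>120)&(abs(Z-.185)<.007)
if h.sum()>10: print('handle',rect(w[h]))
cv2.imwrite('pics/t3.png',cv2.resize(p[200:325,190:400],None,fx=3.8,fy=3.8,interpolation=cv2.INTER_CUBIC))
ps,ds,ms=cap('side');ws=cloud(ds,ms)
hs=cv2.cvtColor(ps,cv2.COLOR_BGR2HSV)
h=(hs[...,0]>105)&(hs[...,0]<125)&(hs[...,1]>120)&(abs(ws[...,2]-.185)<.005)&(np.hypot(ws[...,0]-.47,ws[...,1]-.316)<.05)
if h.sum()>10: print('handle side',rect(ws[h]))
E
python3 m2.py
```

```text
strap (array([543.1,  17.9]), array([ 43.5, 204.3]), 9.9, 644, 'z', array([29. , 36. , 42.4]))
lug (array([543.4,  12. ]), array([14. , 36.6]), 7.0, 67, 'z', array([62.3, 72.1, 77.8]))
T (array([528.6,  83.3]), array([25.3, 41.2]), 18.5, 60, 'z', array([43.9, 48.4, 56.9]))
handle side (array([467.8, 314.4]), array([28. , 28.6]), 3.8, 192, 'z', array([181.5, 185. , 187.5]))
```

View pics/t3.png

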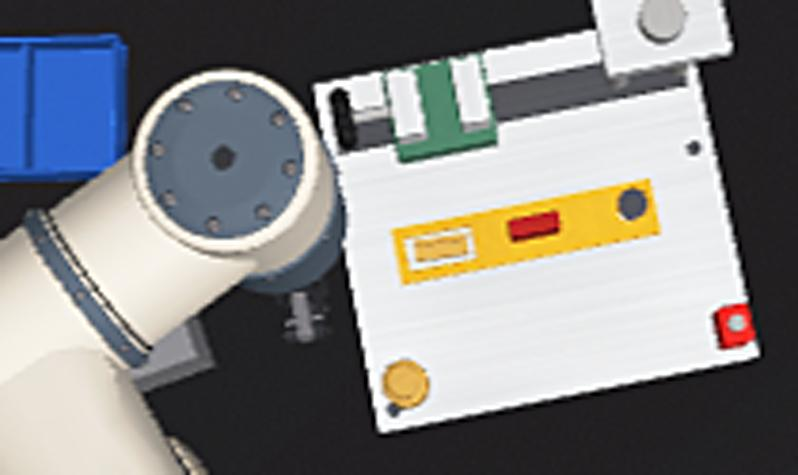

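The strap lies flat with its slot around the T (crop pixel (442,248)), untouched weight at (405,385). Now the driver.

servo_tool([
  {"slide": [-0.21,0.91,0],"rot": [0,0,-0.22],"grip": 0.6},
  {"slide": [-0.21,0.91,0],"rot": [0,0,-0.22],"grip": 0.6},
  {"slide": [-0.21,0.91,0],"rot": [0,0,-0.22],"grip": 0.6},
  {"slide": [-0.21,0.91,0],"rot": [0,0,-0.22],"grip": 0.6},
  {"slide": [-0.21,0.91,0],"rot": [0,0,-0.22],"grip": 0.6},
  {"slide": [-0.21,0.91,0],"rot": [0,0,-0.22],"grip": 0.6},
  {"slide": [-0.21,0.91,0],"rot": [0,0,-0.22],"grip": 0.6},
  {"slide": [-0.21,0.91,0],"rot": [0,0,-0.22],"grip": 0.6},
  {"slide": [0,0,0],"rot": [0,0,0],"grip": 0.6},
])

```text
time_s: 11.85
tcp_pos: [0.4696, 0.3159, 0.2484]
eef_rot: [-0.0, 0.726, -0.688, 0.0]
force: [1.0, 0.4, -1.2]
gripper_width: 0.0684
grasp_force: 0.0
```

servo_tool([
  {"slide": [0,0,-0.7],"rot": [0,0,0],"grip": 0.6},
  {"slide": [0,0,-0.7],"rot": [0,0,0],"grip": 0.6},
  {"slide": [0,0,-0.7],"rot": [0,0,0],"grip": 0.6},
  {"slide": [0,0,-0.7],"rot": [0,0,0],"grip": 0.6},
  {"slide": [0,0,-0.7],"rot": [0,0,0],"grip": 0.6},
  {"slide": [0,0,-0.65],"rot": [0,0,0],"grip": 0.6},
  {"slide": [0,0,0],"rot": [0,0,0],"grip": 0.6},
])

```text
time_s: 12.72
tcp_pos: [0.4691, 0.3151, 0.1638]
eef_rot: [0.001, 0.725, -0.688, -0.0]
force: [-0.2, -0.4, 0.2]
gripper_width: 0.0685
grasp_force: 0.0
```

servo_tool([
  {"slide": [0,0,0],"rot": [0,0,0],"grip": -1},
  {"slide": [0,0,0],"rot": [0,0,0],"grip": -1},
  {"slide": [0,0,0],"rot": [0,0,0],"grip": -1},
  {"slide": [0,0,0],"rot": [0,0,0],"grip": -1},
  {"slide": [0,0,0],"rot": [0,0,0],"grip": -1},
], grip_force=110)

```text
time_s: 13.35
tcp_pos: [0.4699, 0.3159, 0.166]
eef_rot: [-0.001, 0.725, -0.688, 0.0]
force: [-1.3, 0.7, 5.4]
gripper_width: 0.0267
grasp_force: 108.5
```

servo_tool([
  {"slide": [0,0,0.3],"rot": [0,0,0],"grip": -1},
  {"slide": [0,0,0.7],"rot": [0,0,0],"grip": -1},
  {"slide": [0,0,1],"rot": [0,0,0],"grip": -1},
  {"slide": [0,0,1],"rot": [0,0,0],"grip": -1},
  {"slide": [0,0,1],"rot": [0,0,0],"grip": -1},
  {"slide": [0,0,1],"rot": [0,0,0],"grip": -1},
  {"slide": [0,0,1],"rot": [0,0,0],"grip": -1},
  {"slide": [0,0,0],"rot": [0,0,0],"grip": -1},
])

```text
time_s: 14.35
tcp_pos: [0.4701, 0.3159, 0.287]
eef_rot: [-0.002, 0.725, -0.688, 0.0]
force: [0.4, 0.6, -3.5]
gripper_width: 0.0274
grasp_force: 108.1
```

```bash
python3 - <<'E'
from meas import *
p,d,m=cap('side'); w=cloud(d,m); np.savez('s4.npz',p=p,d=d,w=w)
cv2.imwrite('pics/s4.png',cv2.resize(p[220:400,200:340],None,fx=4,fy=3.3,interpolation=cv2.INTER_CUBIC))
E
```

```text
(no output)
```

View pics/s4.png

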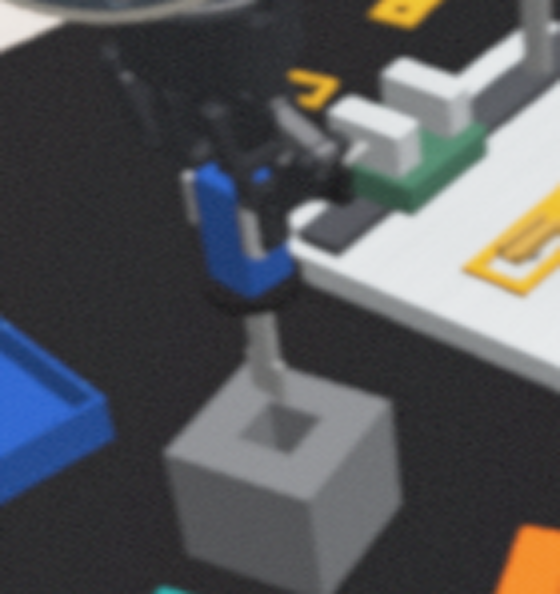

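The driver hangs upright from the gripper. Its blade's lower edge runs in the crop from about (255,385) to (285,400), sloping down to the right, which suggests the blade lies along world x. I'll check that by rays.

```bash
python3 - <<'E'
from meas import *
z=np.load('s4.npz');p,w,d=z['p'],z['w'],z['d'];m=eyes.camera_model('side')
K=np.array(m['K']);R,_=cv2.Rodrigues(np.array(m['rvec'],float));t=np.array(m['tvec'],float).ravel();C=-R.T@t
near=(np.hypot(w[...,0]-.470,w[...,1]-.316)<.035)
for lo,hi in((.128,.158),(.165,.215)):
    s=near&(w[...,2]>lo)&(w[...,2]<hi); q=w[s]; c=np.cov(q[:,:2].T*1000); e,v=np.linalg.eigh(c)
    print(len(q),q.mean(0).round(4),e.round(1),v[:,1].round(2))
v,u=np.where(near&(w[...,2]>.122)&(w[...,2]<.16)); print(u.min(),u.max(),v.min(),v.max())
x0,y0=252,318
for r in range(y0,348):print(r,' '.join('%3d/%3d'%(p[r,c].mean(),w[r,c,2]*1000) for c in range(256,276)))
E
```

```text
75 [0.4669 0.3157 0.144 ] [ 1.4 52.4] [-0.99 -0.1 ]
87 [0.4655 0.3171 0.1844] [ 2.5 11. ] [0.53 0.85]
262 272 328 341
318  44/  3  44/  1  46/  4  45/  0  55/ -3  74/  0  97/194 106/196 110/194 115/195 125/195 118/194  96/188  68/ -1  48/  0  45/  2  47/  1  47/ -1  41/ -1  45/  2
319  46/  3  41/  2  46/ -1  46/  2  51/  0  73/  0  98/191 106/193 108/192 112/193 122/194 123/190 101/188  69/  2  46/  2  48/  1  41/  0  45/  1  45/  0  41/  1
320  42/  2  44/  1  43/  1  45/ -1  50/  0  67/  0  91/189 102/188 111/191 113/190 120/190 121/188 110/187  74/ -2  50/  2  46/  0  45/  0  45/  1  41/  1  44/  3
321  47/  1  46/  3  45/  0  44/  0  48/ -2  65/  1  85/185 100/183 106/186 115/186 121/185 127/182 115/182  81/  2  52/  4  44/  1  44/  2  45/  2  46/  0  43/  0
322  47/  2  45/  0  43/  0  45/ -1  48/ -4  61/  3  82/181  99/182 106/184 110/182 119/185 127/181 118/181  84/ -1  53/  1  46/  0  44/  0  43/  2  43/ -2  45/  3
323  45/  0  44/ -2  45/  0  43/  6  49/  1  59/  1  83/  0  99/180 108/186 111/181 118/183 126/182 118/179  88/  2  57/  2  43/  1  45/  0  44/  0  43/  4  44/  
[... 3237 characters left out ...]
/ 94 107/ 97 116/100 126/100 134/101 138/ 96
344 150/ 98 147/102 149/100 149/103 146/101 147/101 148/ 99 147/100 139/ 99 128/ 98 116/ 94 102/ 91  90/ 90  89/ 92  89/ 94  93/ 96 100/ 98 105/ 98 113/101 120/ 99
345 149/102 148/102 149/101 149/101 150/ 99 149/102 146/104 141/100 131/ 99 119/ 97 109/ 92 102/ 86  91/ 89  88/ 89  86/ 91  88/ 92  89/ 97  94/ 96  96/ 94 101/ 96
346 149/ 99 148/100 150/100 147/104 147/ 99 146/101 143/ 98 132/ 99 120/ 97 116/ 92 109/ 89 104/ 87  93/ 85  87/ 85  87/ 87  88/ 90  86/ 91  86/ 92  89/ 91  90/ 91
347 148/100 148/100 147/100 149/101 148/100 145/104 136/101 124/ 99 117/ 92 114/ 91 111/ 85 105/ 82  94/ 85  87/ 83  88/ 84  87/ 88  87/ 87  86/ 89  87/ 88  85/ 90
```

The blade lies along world x, at about 3° as the grip has it, and the driver's axis is at the TCP to within the camera error. Next I turn it 95° on the way to the screw.

servo_tool([
  {"slide": [0.127,-0.483,0],"rot": [0,0,0.99],"grip": -1},
  {"slide": [0.127,-0.483,0],"rot": [0,0,0.99],"grip": -1},
  {"slide": [0.127,-0.483,0],"rot": [0,0,0.99],"grip": -1},
  {"slide": [0.127,-0.483,0],"rot": [0,0,0.99],"grip": -1},
  {"slide": [0.127,-0.483,0],"rot": [0,0,0.99],"grip": -1},
  {"slide": [0.127,-0.483,0],"rot": [0,0,0.99],"grip": -1},
  {"slide": [0.127,-0.483,0],"rot": [0,0,0.99],"grip": -1},
  {"slide": [0.127,-0.483,0],"rot": [0,0,0.99],"grip": -1},
])

```text
time_s: 15.4
tcp_pos: [0.4894, 0.2377, 0.2837]
eef_rot: [0.001, 0.886, -0.463, -0.001]
force: [0.1, 0.3, -1.9]
gripper_width: 0.027
grasp_force: 107.9
```

servo_tool([
  {"slide": [0.127,-0.483,0],"rot": [0,0,0.99],"grip": -1},
  {"slide": [0.127,-0.483,0],"rot": [0,0,0.99],"grip": -1},
  {"slide": [0.127,-0.483,0],"rot": [0,0,0.99],"grip": -1},
  {"slide": [0.127,-0.483,0],"rot": [0,0,0.99],"grip": -1},
  {"slide": [0.127,-0.483,0],"rot": [0,0,0.99],"grip": -1},
  {"slide": [0.127,-0.483,0],"rot": [0,0,0.99],"grip": -1},
  {"slide": [0.127,-0.483,0],"rot": [0,0,0.99],"grip": -1},
  {"slide": [0.127,-0.483,0],"rot": [0,0,0.99],"grip": -1},
])

```text
time_s: 16.4
tcp_pos: [0.5097, 0.1605, 0.2837]
eef_rot: [0.001, 0.979, -0.204, -0.001]
force: [-0.3, 0.3, -2.3]
gripper_width: 0.027
grasp_force: 107.9
```

servo_tool([
  {"slide": [0.127,-0.483,0],"rot": [0,0,0.99],"grip": -1},
  {"slide": [0.127,-0.483,0],"rot": [0,0,0.99],"grip": -1},
  {"slide": [0.127,-0.483,0],"rot": [0,0,0.99],"grip": -1},
  {"slide": [0.127,-0.483,0],"rot": [0,0,0.99],"grip": -1},
  {"slide": [0.127,-0.483,0],"rot": [0,0,0.99],"grip": -1},
  {"slide": [0.127,-0.483,0],"rot": [0,0,0.99],"grip": -1},
  {"slide": [0.127,-0.483,0],"rot": [0,0,0.99],"grip": -1},
  {"slide": [0.127,-0.483,0],"rot": [0,0,0.99],"grip": -1},
])

```text
time_s: 17.4
tcp_pos: [0.53, 0.0833, 0.2837]
eef_rot: [0.0, 0.997, 0.071, -0.001]
force: [0.4, 0.1, -3.1]
gripper_width: 0.0268
grasp_force: 107.9
```

servo_tool([
  {"slide": [0,0,-0.7],"rot": [0,0,0],"grip": -1},
  {"slide": [0,0,-0.7],"rot": [0,0,0],"grip": -1},
  {"slide": [0,0,-0.7],"rot": [0,0,0],"grip": -1},
  {"slide": [0,0,-0.7],"rot": [0,0,0],"grip": -1},
  {"slide": [0,0,-0.5],"rot": [0,0,0],"grip": -1},
  {"slide": [0,0,0],"rot": [0,0,0],"grip": -1},
])

```text
time_s: 18.15
tcp_pos: [0.5301, 0.0836, 0.2182]
eef_rot: [0.0, 0.998, 0.07, -0.001]
force: [-0.4, -0.2, -1.7]
gripper_width: 0.0267
grasp_force: 108.1
```

```bash
python3 - <<'E'
from meas import *
p,d,m=cap('side'); w=cloud(d,m); np.savez('s5.npz',p=p,d=d,w=w); o=robot.get_obs()
print(o['tcp_pos'],o['q'].round(2) if hasattr(o['q'],'round') else o['q'])
cv2.imwrite('pics/s5.png',cv2.resize(p[235:310,290:390],None,fx=8,fy=8,interpolation=cv2.INTER_CUBIC))
E
```

```text
[0.53055806 0.08363047 0.21901749] [ 0.45  0.24 -0.    0.   -1.33  1.26]
```

View pics/s5.png

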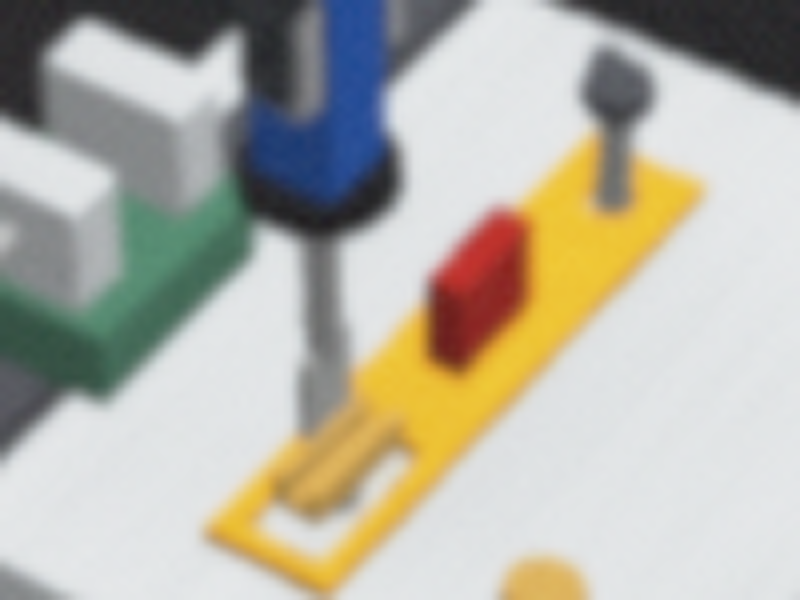

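The blade hangs just above the screw: its lower edge is at crop (300,430)–(345,400) and the T's slot runs (290,478)–(385,412). I'll compare the two by rays at their own heights.

```bash
python3 - <<'E'
from meas import *
z=np.load('s5.npz');p,w,d=z['p'],z['w'],z['d'];m=eyes.camera_model('side')
K=np.array(m['K']);R,_=cv2.Rodrigues(np.array(m['rvec'],float));t=np.array(m['tvec'],float).ravel();C=-R.T@t
def ray(cx,cy,h):
    r=R.T@np.linalg.inv(K)@np.array([290+(cx+.5)/8-.5,235+(cy+.5)/8-.5,1]); s=(h-C[2])/r[2]; return ((C+s*r)*1000).round(1)
for h in (.062,.063): print('edge',ray(300,432,h),ray(345,402,h),ray(322,418,h))
print('slot',ray(285,480,.052),ray(385,412,.052),ray(290,470,.052),ray(355,405,.052),ray(300,505,.052),ray(405,425,.052))
hsv=cv2.cvtColor(p,cv2.COLOR_BGR2HSV);H,S=hsv[...,0],hsv[...,1]
T=(np.hypot(w[...,0]-.531,w[...,1]-.084)<.028)&(w[...,2]>.046)&(w[...,2]<.058)&(S>90)
print('T',rect(w[T]),w[T].mean(0))
B=(np.hypot(w[...,0]-.531,w[...,1]-.084)<.028)&(w[...,2]>.066)&(w[...,2]<.09)&(S<70)
q=w[B];e,v=np.linalg.eigh(np.cov(q[:,:2].T));print('blade',len(q),q.mean(0).round(4),v[:,1].round(2))
B=(np.hypot(w[...,0]-.531,w[...,1]-.084)<.028)&(w[...,2]>.1)&(w[...,2]<.14)&(S<70)
q=w[B];print('shaft',len(q),q.mean(0).round(4))
E
```

```text
edge [533.5  92.2  62. ] [532.8  74.7  62. ] [532.9  83.9  62. ]
edge [532.7  92.9  63. ] [532.1  75.4  63. ] [532.2  84.6  63. ]
slot [530.1 101.8  52. ] [528.8  62.5  52. ] [531.9  98.   52. ] [537.1  66.5  52. ] [520.1 105.8  52. ] [521.   62.3  52. ]
T (array([528.7,  82. ]), array([18.8, 42.4]), 11.3, 98, 'z', array([46.5, 51. , 54.4])) [0.52783883 0.0828098  0.05081869]
blade 47 [0.5289 0.0877 0.0783] [-0.15  0.99]
shaft 61 [0.5277 0.0874 0.1183]
```

servo_tool([
  {"slide": [-0.11,-0.07,-0.2],"rot": [0,0,0],"grip": -1},
  {"slide": [0,0,-0.2],"rot": [0,0,0],"grip": -1},
  {"slide": [0,0,-0.15],"rot": [0,0,0],"grip": -1},
  {"slide": [0,0,-0.1],"rot": [0,0,0],"grip": -1},
  {"slide": [0,0,0],"rot": [0,0,0],"grip": -1},
])

```text
time_s: 18.82
tcp_pos: [0.5283, 0.0823, 0.2059]
eef_rot: [0.0, 0.998, 0.07, -0.0]
force: [-0.1, 0.1, -2.4]
gripper_width: 0.0268
grasp_force: 108.1
```

servo_tool([
  {"slide": [0,0,-0.1],"rot": [0,0,0],"grip": -1},
  {"slide": [0,0,-0.1],"rot": [0,0,0],"grip": -1},
  {"slide": [0,0,0],"rot": [0,0,0],"grip": -1},
])

```text
time_s: 19.2
tcp_pos: [0.5282, 0.0823, 0.2019]
eef_rot: [0.0, 0.998, 0.07, -0.0]
force: [-0.2, -0.6, -1.6]
gripper_width: 0.0265
grasp_force: 108.1
```

servo_tool([
  {"slide": [0,0,-0.1],"rot": [0,0,0],"grip": -1},
  {"slide": [0,0,-0.05],"rot": [0,0,0],"grip": -1},
  {"slide": [0,0,0],"rot": [0,0,0],"grip": -1},
])

```text
time_s: 19.58
tcp_pos: [0.5286, 0.0823, 0.1999]
eef_rot: [-0.0, 0.998, 0.07, 0.001]
force: [-0.7, -0.2, 3.8]
gripper_width: 0.0264
grasp_force: 109.0
```

servo_tool([
  {"slide": [0,0,0],"rot": [0,0,-1],"grip": -1},
  {"slide": [0,0,0],"rot": [0,0,-1],"grip": -1},
  {"slide": [0,0,0],"rot": [0,0,-1],"grip": -1},
  {"slide": [0,0,0],"rot": [0,0,-1],"grip": -1},
  {"slide": [0,0,0],"rot": [0,0,-1],"grip": -1},
  {"slide": [0,0,0],"rot": [0,0,-1],"grip": -1},
])

```text
time_s: 20.32
tcp_pos: [0.5284, 0.0828, 0.1999]
eef_rot: [-0.001, 0.99, -0.14, 0.0]
force: [-1.9, 1.6, 4.8]
gripper_width: 0.0266
grasp_force: 109.1
```

```bash
python3 -c "
from rig import robot
o=robot.get_obs();print(o['ft_torque'],o['force'],o['tcp_pos'])"
```

```text
[0.90736171 1.0636565  0.0971301 ] [-1.93110177  1.62298215  4.77449182] [0.52835958 0.08278769 0.19986524]
```

servo_tool([
  {"slide": [0,0,0],"rot": [0,0,-1],"grip": -1},
  {"slide": [0,0,0],"rot": [0,0,-1],"grip": -1},
  {"slide": [0,0,0],"rot": [0,0,-1],"grip": -1},
  {"slide": [0,0,0],"rot": [0,0,-1],"grip": -1},
  {"slide": [0,0,0],"rot": [0,0,-1],"grip": -1},
  {"slide": [0,0,0],"rot": [0,0,-1],"grip": -1},
  {"slide": [0,0,0],"rot": [0,0,-1],"grip": -1},
  {"slide": [0,0,0],"rot": [0,0,-1],"grip": -1},
  {"slide": [0,0,0],"rot": [0,0,-1],"grip": -1},
])

```text
time_s: 21.45
tcp_pos: [0.5293, 0.0832, 0.1999]
eef_rot: [-0.002, 0.898, -0.439, 0.001]
force: [0.8, 2.3, 1.9]
gripper_width: 0.0268
grasp_force: 108.6
```

servo_tool([
  {"slide": [0,0,0],"rot": [0,0,-1],"grip": -1},
  {"slide": [0,0,0],"rot": [0,0,-1],"grip": -1},
  {"slide": [0,0,0],"rot": [0,0,-1],"grip": -1},
  {"slide": [0,0,0],"rot": [0,0,-1],"grip": -1},
  {"slide": [0,0,0],"rot": [0,0,-1],"grip": -1},
  {"slide": [0,0,0],"rot": [0,0,-1],"grip": -1},
  {"slide": [0,0,0],"rot": [0,0,0],"grip": -1},
])

```text
time_s: 22.32
tcp_pos: [0.5299, 0.083, 0.1999]
eef_rot: [-0.002, 0.788, -0.615, 0.001]
force: [3.5, 2.1, -0.2]
gripper_width: 0.0265
grasp_force: 108.6
```

```bash
python3 -c "
from rig import robot
o=robot.get_obs();print(o['ft_torque'],o['force'],o['tcp_pos'])"
```

```text
[ 0.79830841 -1.88429622  0.05255728] [ 3.48694952  2.05116373 -0.19074249] [0.52994441 0.0829765  0.1999359 ]
```

servo_tool([
  {"slide": [0,0,-0.05],"rot": [0,0,-1],"grip": -1},
  {"slide": [0,0,0],"rot": [0,0,-1],"grip": -1},
  {"slide": [0,0,0],"rot": [0,0,0],"grip": -1},
])

```text
time_s: 22.7
tcp_pos: [0.5301, 0.0828, 0.1999]
eef_rot: [-0.002, 0.744, -0.668, 0.002]
force: [3.4, 2.1, 5.9]
gripper_width: 0.0269
grasp_force: 109.3
```

```bash
python3 -c "
from rig import robot
o=robot.get_obs();print(o['ft_torque'],o['force'],o['tcp_pos'],o['eef_rot'])"
```

```text
[ 0.82808738 -1.68389035  0.0816924 ] [3.37540981 2.05100125 5.86893233] [0.53012723 0.08277518 0.19985072] [-0.00227733  0.74406947 -0.66809652  0.00157551]
```

servo_tool([
  {"slide": [0,0,0],"rot": [0,0,-0.8],"grip": -1},
  {"slide": [0,0,0],"rot": [0,0,-0.7],"grip": -1},
  {"slide": [0,0,0],"rot": [0,0,0],"grip": -1},
  {"slide": [0,0,0],"rot": [0,0,0],"grip": -1},
])

```text
time_s: 23.2
tcp_pos: [0.5303, 0.0827, 0.1998]
eef_rot: [-0.002, 0.708, -0.706, 0.002]
force: [4.0, 1.3, 5.7]
gripper_width: 0.0271
grasp_force: 109.2
```

```bash
python3 -c "
from rig import robot
o=robot.get_obs();print(o['ft_torque'],o['force'],o['tcp_pos'],o['eef_rot'])"
```

```text
[ 0.66954013 -1.90442573  0.10919884] [4.0041196  1.27693589 5.66278803] [0.53028709 0.08266194 0.19983961] [-0.00236219  0.7084114  -0.7057939   0.00163879]
```

servo_tool([
  {"slide": [0,0,0],"rot": [0,0,-0.7],"grip": -1},
  {"slide": [0,0,0],"rot": [0,0,0],"grip": -1},
])

```text
time_s: 23.45
tcp_pos: [0.5303, 0.0826, 0.1998]
eef_rot: [0.002, -0.691, 0.723, -0.002]
force: [4.8, 0.6, 6.5]
gripper_width: 0.027
grasp_force: 109.3
```

```bash
python3 - <<'E'
from meas import *
o=robot.get_obs();print(o['ft_torque'],o['force'],o['tcp_pos'],o['eef_rot'])
p,d,m=cap('side'); cv2.imwrite('pics/s6.png',cv2.resize(p[235:310,290:390],None,fx=8,fy=8,interpolation=cv2.INTER_CUBIC))
E
```

```text
[ 0.54650762 -2.19798491  0.06666533] [4.76215628 0.55766715 6.48930788] [0.53029817 0.08261371 0.19983758] [ 0.00238017 -0.69081225  0.72302844 -0.00162388]
```

View pics/s6.png

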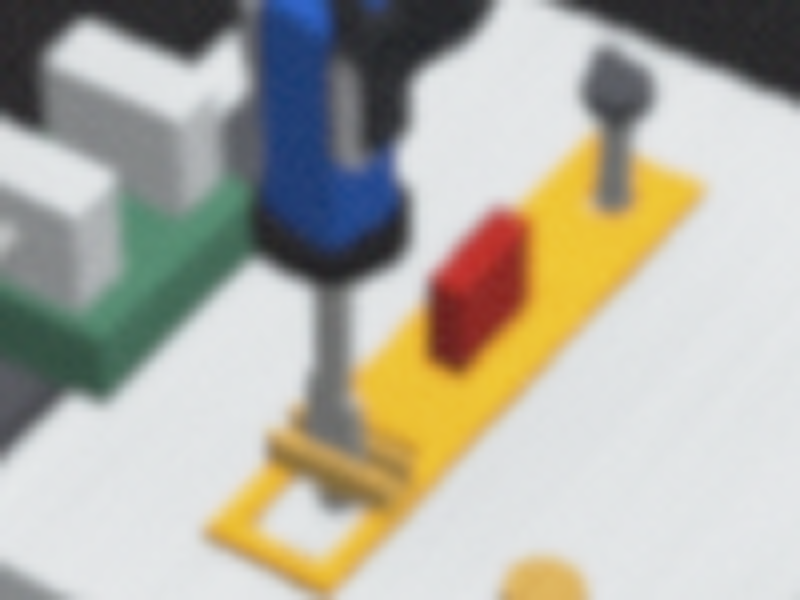

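The T now lies square across the strap, from crop (270,440) to (395,500), parallel to the strap's end edge, with the blade in the slot. I'll relax the twist within the play, lift and go back.

servo_tool([
  {"slide": [0,0,0],"rot": [0,0,0.7],"grip": -1},
  {"slide": [0,0,0],"rot": [0,0,0.7],"grip": -1},
  {"slide": [0,0,0.3],"rot": [0,0,0],"grip": -1},
  {"slide": [0,0,0.5],"rot": [0,0,0],"grip": -1},
  {"slide": [0,0,1],"rot": [0,0,0],"grip": -1},
  {"slide": [0,0,1],"rot": [0,0,0],"grip": -1},
  {"slide": [0,0,1],"rot": [0,0,0],"grip": -1},
  {"slide": [0,0,0.8],"rot": [0,0,0],"grip": -1},
])

```text
time_s: 24.5
tcp_pos: [0.5277, 0.0821, 0.2906]
eef_rot: [0.001, 0.724, -0.689, -0.0]
force: [0.0, 0.5, -1.8]
gripper_width: 0.0266
grasp_force: 108.3
```

servo_tool([
  {"slide": [-0.216,0.833,0],"rot": [0,0,0],"grip": -1},
  {"slide": [-0.216,0.833,0],"rot": [0,0,0],"grip": -1},
  {"slide": [-0.216,0.833,0],"rot": [0,0,0],"grip": -1},
  {"slide": [-0.216,0.833,0],"rot": [0,0,0],"grip": -1},
  {"slide": [-0.216,0.833,0],"rot": [0,0,0],"grip": -1},
  {"slide": [-0.216,0.833,0],"rot": [0,0,0],"grip": -1},
  {"slide": [-0.216,0.833,0],"rot": [0,0,0],"grip": -1},
])

```text
time_s: 25.38
tcp_pos: [0.4977, 0.2001, 0.2901]
eef_rot: [-0.0, 0.724, -0.689, 0.0]
force: [0.9, 0.0, -2.7]
gripper_width: 0.027
grasp_force: 108.4
```

servo_tool([
  {"slide": [-0.216,0.833,0],"rot": [0,0,0],"grip": -1},
  {"slide": [-0.216,0.833,0],"rot": [0,0,0],"grip": -1},
  {"slide": [-0.216,0.833,0],"rot": [0,0,0],"grip": -1},
  {"slide": [-0.216,0.833,0],"rot": [0,0,0],"grip": -1},
  {"slide": [-0.216,0.833,0],"rot": [0,0,0],"grip": -1},
  {"slide": [-0.216,0.833,0],"rot": [0,0,0],"grip": -1},
  {"slide": [-0.216,0.833,0],"rot": [0,0,0],"grip": -1},
  {"slide": [0,0,0],"rot": [0,0,0],"grip": -1},
])

```text
time_s: 26.38
tcp_pos: [0.4674, 0.3169, 0.2897]
eef_rot: [0.0, 0.725, -0.689, -0.0]
force: [1.7, -0.4, -3.1]
gripper_width: 0.027
grasp_force: 108.4
```

```bash
python3 m2.py; python3 - <<'E'
from meas import *
p,d,m=cap('side');w=cloud(d,m)
for lo,hi in((.135,.162),(.17,.215)):
    s=(np.hypot(w[...,0]-.470,w[...,1]-.316)<.03)&(w[...,2]>lo)&(w[...,2]<hi); q=w[s]; print(len(q),q.mean(0).round(4))
hsv=cv2.cvtColor(p,cv2.COLOR_BGR2HSV);H,S=hsv[...,0],hsv[...,1]
T=(np.hypot(w[...,0]-.529,w[...,1]-.083)<.026)&(w[...,2]>.045)&(w[...,2]<.058)&(S>70)
print('T side',rect(w[T]))
E
```

```text
strap (array([546.5,  -2.7]), array([ 43.5, 162.1]), 9.8, 559, 'z', array([29.9, 36.3, 43.1]))
lug (array([543.7,  11.8]), array([14.4, 37.3]), 12.3, 67, 'z', array([63.6, 72.2, 78.8]))
T (array([530.5,  84.7]), array([41.8, 15. ]), 10.2, 56, 'z', array([43.6, 50.8, 57.2]))
75 [0.464  0.3153 0.1485]
84 [0.4627 0.3167 0.1889]
T side (array([527.3,  82.1]), array([40.1, 22.5]), 12.6, 119, 'z', array([45.4, 50.6, 55.4]))
```

The screw is at its stop: the T measures 10.2°, squarely across. Now the driver goes back into the stand.

servo_tool([
  {"slide": [0.14,0,-0.5],"rot": [0,0,0],"grip": -1},
  {"slide": [0,0,-0.7],"rot": [0,0,0],"grip": -1},
  {"slide": [0,0,-0.6],"rot": [0,0,0],"grip": -1},
  {"slide": [0,0,-0.5],"rot": [0,0,0],"grip": -1},
  {"slide": [0,0,-0.5],"rot": [0,0,0],"grip": -1},
])

```text
time_s: 27.15
tcp_pos: [0.4706, 0.3154, 0.2334]
eef_rot: [0.0, 0.724, -0.689, 0.0]
force: [0.2, -0.2, -2.1]
gripper_width: 0.0271
grasp_force: 108.4
```

servo_tool([
  {"slide": [0,0,-0.7],"rot": [0,0,0],"grip": -1},
  {"slide": [0,0,-0.7],"rot": [0,0,0],"grip": -1},
  {"slide": [0,0,-0.7],"rot": [0,0,0],"grip": -1},
  {"slide": [0,0,-0.7],"rot": [0,0,0],"grip": -1},
  {"slide": [0,0,-0.4],"rot": [0,0,0],"grip": -1},
  {"slide": [0,0,0],"rot": [0,0,0],"grip": -1},
])

```text
time_s: 27.9
tcp_pos: [0.4704, 0.3153, 0.1694]
eef_rot: [0.001, 0.724, -0.689, 0.0]
force: [0.4, 0.6, -2.2]
gripper_width: 0.0269
grasp_force: 108.4
```

servo_tool([
  {"slide": [0,0,-0.1],"rot": [0,0,0],"grip": -1},
  {"slide": [0,0,-0.08],"rot": [0,0,0],"grip": -1},
  {"slide": [0,0,0],"rot": [0,0,0],"grip": -1},
])

```text
time_s: 28.28
tcp_pos: [0.4706, 0.3156, 0.1666]
eef_rot: [-0.0, 0.724, -0.689, -0.0]
force: [-0.4, 0.7, -2.4]
gripper_width: 0.0267
grasp_force: 108.4
```

servo_tool([
  {"slide": [0,0,-0.06],"rot": [0,0,0],"grip": -1},
  {"slide": [0,0,0],"rot": [0,0,0],"grip": -1},
])

```text
time_s: 28.52
tcp_pos: [0.4708, 0.3156, 0.166]
eef_rot: [-0.0, 0.724, -0.689, 0.0]
force: [-1.0, -0.4, 2.5]
gripper_width: 0.027
grasp_force: 108.9
```

Guard is on the stand. I release, rise clear and check.

servo_tool([
  {"slide": [0,0,0],"rot": [0,0,0],"grip": -0.1},
  {"slide": [0,0,0],"rot": [0,0,0],"grip": 0.3},
  {"slide": [0,0,0],"rot": [0,0,0],"grip": 0.3},
  {"slide": [0,0,0.5],"rot": [0,0,0],"grip": 0.3},
  {"slide": [0,0,1],"rot": [0,0,0],"grip": 0.3},
  {"slide": [0,0,1],"rot": [0,0,0],"grip": 0.3},
  {"slide": [0,0,1],"rot": [0,0,0],"grip": 0.3},
  {"slide": [0,0,1],"rot": [0,0,0],"grip": 0.3},
  {"slide": [0,0,1],"rot": [0,0,0],"grip": 0.3},
])

```text
time_s: 29.65
tcp_pos: [0.4707, 0.3155, 0.2768]
eef_rot: [-0.0, 0.724, -0.689, 0.0]
force: [-0.2, 0.2, 0.5]
gripper_width: 0.0555
grasp_force: 0.0
```

servo_tool([
  {"slide": [-1,-0.5,0],"rot": [0,0,0],"grip": 0.3},
  {"slide": [-1,-0.5,0],"rot": [0,0,0],"grip": 0.3},
  {"slide": [-1,-0.5,0],"rot": [0,0,0],"grip": 0.3},
  {"slide": [-1,-0.5,0],"rot": [0,0,0],"grip": 0.3},
  {"slide": [-1,-0.5,0],"rot": [0,0,0],"grip": 0.3},
  {"slide": [0,0,0],"rot": [0,0,0],"grip": 0.3},
  {"slide": [0,0,0],"rot": [0,0,0],"grip": 0.3},
  {"slide": [0,0,0],"rot": [0,0,0],"grip": 0.3},
])

```text
time_s: 30.65
tcp_pos: [0.3711, 0.2658, 0.2753]
eef_rot: [0.0, 0.724, -0.69, 0.0]
force: [-0.4, -0.5, 0.6]
gripper_width: 0.0556
grasp_force: 0.0
```

```bash
python3 m2.py; python3 - <<'E'
from meas import *
p,d,m=cap('side'); cv2.imwrite('pics/s7.png',p)
E
```

```text
strap (array([ 5.462e+02, -1.000e-01]), array([ 44.3, 167.2]), 9.9, 557, 'z', array([29.5, 35.7, 42.7]))
lug (array([543.4,  12. ]), array([13.9, 36.7]), 8.4, 66, 'z', array([60.2, 71.7, 78. ]))
T (array([530.1,  87.3]), array([26.6, 41.8]), 89.5, 59, 'z', array([43.6, 49.3, 59.5]))
handle (array([471. , 315.4]), array([27.2, 26.3]), 6.4, 97, 'z', array([179. , 184.7, 189.9]))
handle side (array([469.5, 314.2]), array([30.9, 29.4]), 8.8, 190, 'z', array([181.7, 185.5, 188.2]))
```

View pics/s7.png

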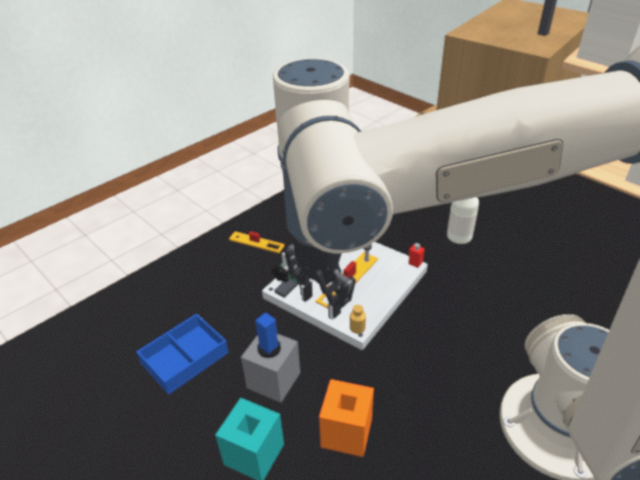

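The driver stands upright in its grey stand at (267,350), its handle top at 185 mm. The strap is flat and the arm is clear of everything, so I'm handing in.

```bash
python3 -c "
from rig import order
print(order.hand_in())"
```

```text
the job is handed in; nothing more can be done
None
```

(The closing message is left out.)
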